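# Stack the block and index the inspection stage to its detent

## Robot

A 7-joint arm with a two-finger parallel gripper is mounted at the origin on a cart in front of the work surface, level with it; the furniture and walls round the work are solid. World frame = base frame: x ahead of the robot, y to its left, z up, the work surface at z = 0. Lengths are in m, angles in rad, forces in N, time in s.
With the tool pointing down it reaches from about 0.4 to 0.9 m from the base axis. Payload 5.5 kg.
Tool frame: the origin (TCP) lies midway between the tips of the shut fingers; the grasp point (between the pads) lies 19 mm behind it; z points along the fingers, y is the line along which they close (so a half turn about z gives the same grasp; the last joint's range is limited). The gripper opens to 85 mm and grips with 20 to 120 N. Pads are 22 mm wide; open, the fingers measure 114 mm over their backs; the gripper's body (76 mm by 85 mm) begins 54 mm behind the grasp point. The pads swing forward as they close: fully open they stand 13 mm farther back than shut.
Start: joints at [1.548, 0.501, -0.427, 1.55, 0.221, 1.138, -0.21], TCP at [0.183, -0.624, 0.231] pointing down, gripper open.
Joint ranges: [-2.88, 2.88], [-0.31, 2.03], [-1.54, 1.56], [0.2, 2.42], [-1.41, 4.55], [0.19, 2.02], [-2.57, 2.57]. Speed limits (rad/s): [2.57, 2.57, 3.14, 3.14, 3.14, 3.14, 3.14].

## Interface

Orientations are given as a rotation vector (axis times angle).
In Python, from plant import sensors, capture, camera_info, workorder, finder gives the robot as it stands.
- The arm moves only by the tool move_arm, never from a script. Its argument "series" is a list that holds one entry, the list of rows, each a list of 5 numbers: the shift along the world's x, y, z in m, then the turn about the world's z in units of 10 degrees (1.0 is 10 degrees), then the opening, from 0 (shut) to 1 (fully open). In form: [[[x, y, z, yaw, grip], ...]]. A call has 1 to 12 rows; each row shifts and turns the commanded pose from where the row before left it; what a row does not reach is not made up. A row lasts 1/8 s, in which the tool goes at most 62.5 mm and 10.7 degrees, less where a joint would pass 70% of its speed; a pose out of reach is approached as far as the arm can. A call is refused whole if a number of a shift passes 0.0625 or a number of a turn 1, either way. A call with a gripper value outside its range is refused whole. The fingers move at their own pace and stop on an object; the grip force is fixed at half the most. Time passes only in rows, so rows that do not move let the fingers close. It gives the time, the measured TCP pose, the force, the opening and the grip force at its end, in the units of the state.
- sensors.get_state(): the state, without advancing time (a new reading comes with each control period).
- capture(name): name is "side" or "top"; returns the picture (400x640x3 uint8, red, green, blue); there is no depth.
- camera_info(name): a dict with "mtx" (3x3 intrinsics, pixels), "position" and "attitude" of the camera in the world. Camera axes: x right, y down, z forward; pixel columns grow to the right and rows downward; lengths in m; the calibration is good to about 2 mm. A picture is of the moment at which its call begins. camera_info takes no time and is no camera call.
- workorder.hand_in(): hands the job in; it is judged then, once.
Trained networks look in the newest picture that a camera, given by its name, has taken for a name from the list of things; names that differ only in an ending like _2 or _b are one class to them, and where a whole thing is asked for, a point or a joint stands for the part that bears it (a point fixed in the world has none). Each returns a list of dicts, best first, with "p" (0 to 1); they miss things now and then, are a little off and sometimes report something else, mostly with a low value. They report only what shows in the picture. A call takes as long as a camera call. They do not tell look-alikes from the thing itself.
- finder.search_frame(camera, name): "bbox" ([left, top, right, bottom] in pixels, round what is visible of it).
- finder.outline_of(camera, name): "pixels" (400x640 bool, what is visible of it) and "bbox" ([left, top, right, bottom] in pixels, round what is visible of it).
The state is a dict: "time": time; "joint_pos": joint angles; "qvel": joint speeds; "joint_efforts": joint torques, N m; "eef_pos": TCP position; "orientation": TCP orientation; "contact_force": force on the tool from outside, world axes, zero at the start; "ft_torque": the same for the moment, N m; "finger_gap": finger opening in m; "gripper_force": force on a finger pad.
Only numpy, scipy, OpenCV 4.12 (cv2) and the standard library are available. Lean on these libraries where they do the work, as an engineer would, in place of code of your own. Each camera call takes 0.05 s, during which the arm holds its last target. There are 200 camera calls.

## Task

The carriage of the small linear stage waits at its right-hand end with one milled block lying in its shallow pocket. First stack the loose twin block flat and squarely on that block, edges flush, and let go; then take the carriage by its upright handle, slide it along the rail until you feel the spring ball drop into the notch of the index strip, and finish there: keep hold of the handle with the ball in the notch and the pile still square. Do not disturb the tape measure, the brush or the turned bush.

Things in the scene. Friction and masses are not known exactly. Their poses are not given: they have to be found in the camera images.
- loose_block_mid (a point): Centre of the loose milled aluminium block, 30 x 60 x 20 mm (x, y, z) with two small holes in its top and bevelled corners at one end, lying flat on the worktop in front of the stage (about 0.12 kg). z is up, x across its 30 mm width (grasp across this), y along its 60 mm length. The point is 10 mm above its underside. Either way round is right.
- lower_block_mid (a point): Centre of the twin block (same 30 x 60 x 20 mm) that lies loose in a pocket with 5 mm high lips on the carriage, its 60 mm length along the rail; same axes. Its top, 10 mm above this point, is 54 mm above the worktop: the loose block's centre belongs 20 mm above this point, lengths parallel.
- stage: Fixed linear stage, grey base 96 x 330 x 10 mm with a steel guide rail. Origin: centre of its underside, on the worktop; z up, y along the rail. The carriage slides towards +y (robot's left). The steel index strip (top 16 mm up) lies at x = -30 mm; a 15 mm gap in it is the notch. Where along the rail varies and is not reported: the ball meets it at a carriage travel between 50 and 110 mm.
- handle_grip (a point): Grip point on the carriage's upright steel handle: a bar 14 mm along the rail (y) by 24 mm across it (x), its top 112 mm above the worktop, this point 98 mm. Axes as the stage's. It stands 72 mm towards -y from the pocket's middle. Grasp its 14 mm thickness, the fingers closing along the rail; the finished pile beside it tops out at 74 mm.
- carriage (a joint): Travel of the carriage along the stage's +y, in m: 0 at the right-hand stop, 0.14 at the left-hand stop. It starts at 0. Dragging it takes about 1 N.
- ball (a joint): Height (m) of the sprung detent ball (20 mm across, under the carriage's edge nearest the robot; its stem end stands out of a round housing): about 0.0045 riding on the strip, 0 fully down in the notch. Over the last 7 mm before the notch centre it pulls the carriage on, with up to about 8 N; past the centre it at once resists, and about 10 N forces it out again.
- tape: Yellow tape measure, 36 x 66 x 58 mm, standing to the right: a bystander. Origin at the centre of its underside.
- brush: Dust brush with wooden handle, 34 x 148 x 10 mm, lying at the right near the robot: a bystander. Origin at the centre of its underside.
- bush: Turned aluminium bush, 38 mm across, 22 mm high, in front of the stage at the left: a bystander. Origin at the centre of its underside.
Not all that is in view belongs to the job. Leave any black or green look-alike of the part that bears lower_block_mid alone. Leave any green look-alike of the part that bears loose_block_mid alone.

How it is judged:
On the way:
1. the loose block lies squarely on its twin on the carriage, let go, the carriage still near its right-hand end (x of loose_block_mid in the frame of lower_block_mid between -0.005 and 0.005 m and y of loose_block_mid in the frame of lower_block_mid between -0.005 and 0.005 m and z of loose_block_mid in the frame of lower_block_mid between 0.017 and 0.023 m and angle between the x axis of loose_block_mid and the x axis of lower_block_mid, either way round below 0.12 rad and contact force between the fingers and loose_block below 0.1 N and value of joint carriage below 0.04 m), for 0.2 s.
At the end, for the whole second after the job is handed in: The ball is less than 2 mm above fully seated in the notch (carriage within about 2 mm), the carriage is at rest, the fingers grip the handle with over 3 N and do not touch the pile, and the upper block lies flat on the lower within 5 mm either way and 0.12 rad (value of joint ball below 0.002 m and value of joint carriage above 0.04 m and velocity of joint carriage between -0.004 and 0.004 m/s and contact force between the fingers and carriage above 3 N and distance between the grasp point and handle_grip below 0.05 m and contact force between the fingers and loose_block below 0.1 N and x of loose_block_mid in the frame of lower_block_mid between -0.005 and 0.005 m and y of loose_block_mid in the frame of lower_block_mid between -0.005 and 0.005 m and z of loose_block_mid in the frame of lower_block_mid between 0.017 and 0.023 m and angle between the x axis of loose_block_mid and the x axis of lower_block_mid, either way round below 0.12 rad); the arm keeps its last pose, push and grip.
It fails at once if a bystander (tape measure, brush or bush) is moved by more than 30 mm (distance of any of tape, brush, bush from where it was at the start of the episode above 0.03 m).
It also fails if it takes over 48 s, if anything falls off the work surface, if the arm or the gripper's body presses on something with over 40 N, if the wrist force passes 120 N, or if a joint passes its speed limit or range.

## Working session

There is one attempt and no reset: what is moved stays moved. The work goes in short steps, Python scripts to look and compute and a tool call to move; the robot and the scene stay as the last step left them, time stands still between calls to the robot, and variables do not carry over. Pictures are saved under pics/ and viewed, at most 10 in all, crops included, and the job is handed in when it is done.

Besides the shell and the picture viewer there is one more tool, called after "Request:" by a JSON object that holds its "name" and its "arguments", one argument or row to a line. move_arm: Moves the arm, as the interface text tells. Its arguments: {"type":"object","properties":{"series":{"type":"array"}},"required":["series"]}

```bash
mkdir -p pics; ls
python3 - <<'E'
from plant import sensors, capture, camera_info, finder
import cv2, numpy as np
for c in("side","top"):
    im=capture(c); cv2.imwrite(f"pics/{c}0.png",im[:,:,::-1]); i=camera_info(c); print(c,i)
    for n in("loose_block_mid","lower_block_mid","stage","handle_grip","bush","tape","brush"):
        print(n,[(np.round(d["bbox"]).tolist(),round(d["p"],2)) for d in finder.search_frame(c,n)])
print(sensors.get_state())
E
```

```text
pics
side {'mtx': array([[363.63972778,   0.        , 322.37796633],
       [  0.        , 363.63972778, 198.72594236],
       [  0.        ,   0.        ,   1.        ]]), 'position': array([0.33639005, 0.29150459, 0.65866955]), 'attitude': array([-0.38879209,  2.76845604, -1.21828524])}
loose_block_mid [([370.0, 192.0, 383.0, 213.0], 0.78), ([342.0, 219.0, 358.0, 243.0], 0.68)]
lower_block_mid [([340.0, 259.0, 358.0, 289.0], 0.67), ([386.0, 216.0, 404.0, 241.0], 0.66), ([259.0, 215.0, 279.0, 240.0], 0.63)]
stage [([222.0, 184.0, 301.0, 333.0], 0.84)]
handle_grip [([252.0, 185.0, 301.0, 243.0], 0.7)]
bush [([313.0, 291.0, 330.0, 315.0], 0.78)]
tape [([333.0, 168.0, 346.0, 198.0], 0.55), ([341.0, 220.0, 359.0, 244.0], 0.45)]
brush [([363.0, 172.0, 414.0, 195.0], 0.68)]
top {'mtx': array([[421.04910904,   0.        , 319.47453471],
       [  0.        , 421.04910904, 201.12215137],
       [  0.        ,   0.        ,   1.        ]]), 'position': array([ 0.2601997 , -0.3274223 ,  1.06504459]), 'attitude': array([-2.17921614,  2.00083491, -0.24995403])}
loose_block_mid [([296.0, 228.0, 
[... 496 characters left out ...]
820265,  0.50085122, -0.42701488,  1.5503838 ,  0.22079596,
        1.1382765 , -0.2102973 ]), 'qvel': array([ 1.57907560e-03,  1.54022532e-03,  6.26333990e-04, -1.44418101e-03,
        8.42147795e-04, -1.51981490e-03,  2.30344378e-05]), 'joint_efforts': array([-1.83428442e-04, -5.69298506e+01, -5.80871969e+00, -2.81316751e+01,
        1.29826259e-02,  1.78081631e-03, -9.33677200e-06]), 'eef_pos': array([ 0.18329961, -0.62364269,  0.23134835]), 'orientation': array([3.10946802e+00, 4.47445684e-01, 8.57756364e-05]), 'contact_force': array([-0.06666368,  1.03357193, -0.78633081]), 'ft_torque': array([0.04029948, 0.04172514, 0.04265051]), 'gripper_force': 0.0, 'finger_gap': 0.08571268870073331}
```

Run:
```python
import cv2
a=cv2.imread("pics/side0.png")[150:345,200:440]; b=cv2.imread("pics/top0.png")[140:310,190:420]
cv2.imwrite("pics/s0.png",cv2.resize(a,None,fx=3,fy=3,interpolation=cv2.INTER_CUBIC)[:600])
cv2.imwrite("pics/t0.png",cv2.resize(b,None,fx=3.4,fy=3.4,interpolation=cv2.INTER_CUBIC))
```

```text
(no output)
```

View pics/s0.png

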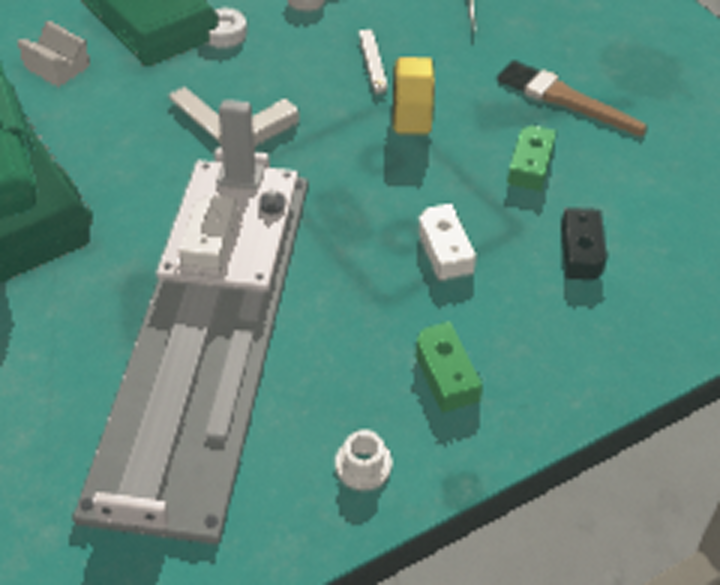

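View pics/t0.png

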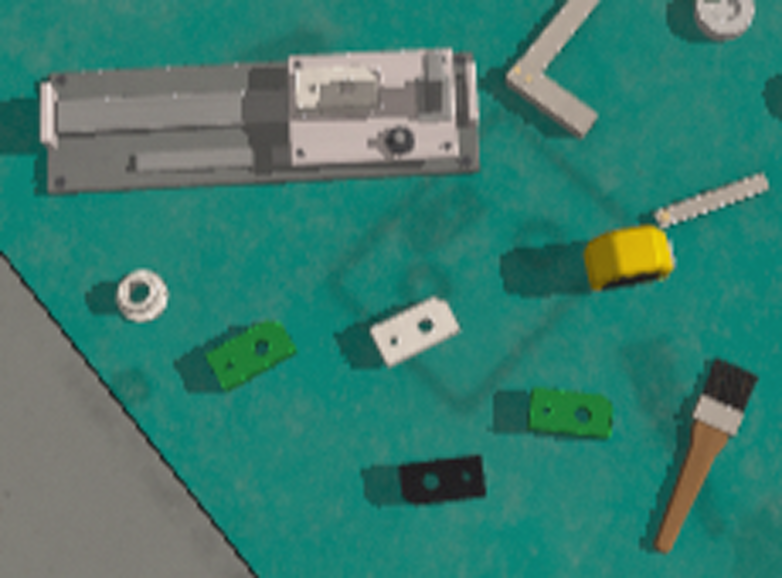

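```bash
cat > h.py <<'E'
from plant import sensors, capture, camera_info, workorder, finder
import cv2, numpy as np
from scipy.spatial.transform import Rotation as R
from scipy.optimize import minimize
def proj(c,P):
    i=camera_info(c); q=R.from_rotvec(i["attitude"]).inv().apply(np.atleast_2d(P)-i["position"])
    return (q@i["mtx"].T)[:,:2]/q[:,2:]
def ray(c,uv,z):
    i=camera_info(c); d=R.from_rotvec(i["attitude"]).apply(np.linalg.inv(i["mtx"])@[uv[0],uv[1],1.])
    return i["position"]+d*(z-i["position"][2])/d[2]
def mask(c,name,uv):
    l=[d for d in finder.outline_of(c,name) if np.hypot((d["bbox"][0]+d["bbox"][2])/2-uv[0],(d["bbox"][1]+d["bbox"][3])/2-uv[1])<12]
    return l[0]["pixels"] if l else None
def box(x,y,a,z0,z1,L=.06,W=.03):
    c,s=np.cos(a),np.sin(a)
    return np.array([[x+c*u-s*v,y+s*u+c*v,z] for u in(-W/2,W/2) for v in(-L/2,L/2) for z in(z0,z1)])
def fit(masks,p0,z0,z1,L=.06,W=.03):
    # masks {cam:mask}; fit x,y,yaw of box
    S=8
    def iou(p):
        t=0
        for c,m in masks.items():
            h=cv2.convexHull(((proj(c,box(*p,z0,z1,L,W))+.5)*S).astype(np.float32)-.5)
            o=np.array([lo[c][0],lo[c][1]])*S
            g=np.zeros(big[c].shape,np.uint8); cv2.fillConvexPoly(g,(h[:,0]-o).round().astype(np.int32),1)
            t+=(g&big[c]).sum()/(g|big[c]).sum()
        return -t
    lo,big={}, {}
    for c,m in masks.items():
        v,u=np.nonzero(m); lo[c]=(u.min()-25,v.min()-25)
        big[c]=cv2.resize(m[v.min()-25:v.max()+26,u.min()-25:u.max()+26].astype(np.uint8),None,fx=S,fy=S,interpolation=cv2.INTER_NEAREST)
    best=None
    for da in(-.3,0,.3):
        x0=np.array(p0)+[0,0,da]
        r=minimize(iou,x0,method="Nelder-Mead",options=dict(initial_simplex=x0+np.array([[0,0,0],[.008,0,0],[0,.008,0],[0,0,.15]])))
        if best is None or r.fun<best.fun: best=r
    return best.x,-best.fun/len(masks)
E
python3 - <<'E'
from h import *
for c in("side","top"): capture(c)
def tri(n,s,t,z0,z1,zm,a):
    ms={"side":mask("side",n,s),"top":mask("top",n,t)}
    print(n,{c:ray(c,u,zm).round(4) for c,u in(("side",s),("top",t))})
    for k in ms:
        if ms[k] is not None: print(k,ms[k].sum(),fit({k:ms[k]},[*ray(k,dict(side=s,top=t)[k],zm)[:2],a],z0,z1))
    ms={k:v for k,v in ms.items() if v is not None}
    print(fit(ms,[*ray("top",t,zm)[:2],a],z0,z1))
tri("loose_block_mid",(350,231),(309.5,237),0,.02,.012,.4)
tri("lower_block_mid",(269,228),(289,166),.039,.054,.05,0)
# stage corners of base top (z=.01) from top and side crops
T=lambda u,v:(u/3.4+190,v/3.4+140); S=lambda u,v:(u/3+200,v/3+150)
for k in[(48,192),(478,172),(45,78)]: print("top",ray("top",T(*k),.01).round(4))
for k in[(76,522),(219,541),(306,180)]: print("side",ray("side",S(*k),.01).round(4))
for k in[(245,332),(215,440),(228,332),(235,335)]: print("strip side",ray("side",S(*k),.016).round(4))
for k in[(130,155),(245,150),(130,168),(245,167)]: print("strip top",ray("top",T(*k),.016).round(4))
print("handle top mid", ray("top",T(433,65),.112),ray("side",S(237,105),.112))
print(R.from_rotvec(sensors.get_state()["orientation"]).as_matrix().round(3))
E
```

```text
loose_block_mid {'side': array([ 0.419 , -0.2973,  0.012 ]), 'top': array([ 0.4237, -0.2956,  0.012 ])}
side 314 (array([ 0.4243756 , -0.30147382,  0.53368297]), np.float64(0.8856124721603563))
top 306 (array([ 0.42352635, -0.3013454 ,  0.55468742]), np.float64(0.9086902366580435))
(array([ 0.42393659, -0.3016022 ,  0.53631882]), np.float64(0.8947768511750084))
lower_block_mid {'side': array([ 0.5924, -0.2195,  0.05  ]), 'top': array([ 0.5941, -0.2287,  0.05  ])}
side 351 (array([ 0.59442203, -0.22678901,  0.12684954]), np.float64(0.9326713178958181))
top 288 (array([ 0.59422872, -0.2273597 ,  0.05375704]), np.float64(0.8813971589803463))
(array([ 0.59455973, -0.22730437,  0.11847859]), np.float64(0.9007112756036978))
top [ 0.5059 -0.015   0.01  ]
top [ 0.5498 -0.3392  0.01  ]
top [0.5961 0.001  0.01  ]
side [0.5966 0.0023 0.01  ]
side [ 0.5048 -0.0108  0.01  ]
side [ 0.552  -0.3349  0.01  ]
strip side [ 0.544 -0.165  0.016]
strip side [ 0.5319 -0.0745  0.016 ]
strip side [ 0.5559 -0.1616  0.016 ]
strip side [ 0.55   -0.1604  0.016 ]
strip top [ 0.5387 -0.0744  0.016 ]
strip top [ 0.5501 -0.161   0.016 ]
strip top [ 0.5285 -0.0758  0.016 ]
strip top [ 0.5368 -0.1625  0.016 ]
handle top mid [ 0.59674947 -0.30045697  0.112     ] [ 0.59421704 -0.29962929  0.112     ]
[[ 0.959  0.282  0.   ]
 [ 0.282 -0.959 -0.   ]
 [ 0.     0.    -1.   ]]
```

Request:
{"name": "move_arm", "arguments": {
  "series": [
    [[0.0219, 0.0293, 0, 0.948, 1], [0.0219, 0.0293, 0, 0.948, 1], [0.0219, 0.0293, 0, 0.948, 1], [0.0219, 0.0293, 0, 0.948, 1], [0.0219, 0.0293, -0.01, 0.948, 1], [0.0219, 0.0293, -0.01, 0.948, 1], [0.0219, 0.0293, -0.01, 0.948, 1], [0.0219, 0.0293, -0.01, 0.948, 1], [0.0219, 0.0293, -0.01, 0.948, 1], [0.0219, 0.0293, -0.01, 0.948, 1], [0.0219, 0.0293, -0.01, 0.948, 1], [0, 0, 0, 0, 1]]
  ]
}}

```text
time: 2.6
eef_pos: [0.4259, -0.2979, 0.1611]
orientation: [-1.546, -2.734, -0.003]
contact_force: [-1.1, 0.4, -0.3]
finger_gap: 0.0856
gripper_force: 0.0
```

Request:
{"name": "move_arm", "arguments": {
  "series": [
    [[0, 0, -0.04, 0, 1], [0, 0, -0.04, 0, 1], [0, 0, -0.04, 0, 1], [0, 0, -0.02, 0, 1], [0, 0, -0.01, 0, 1], [0, 0, 0, 0, 1], [0, 0, 0, 0, 1]]
  ]
}}

```text
time: 3.48
eef_pos: [0.4251, -0.302, 0.0125]
orientation: [1.555, 2.728, -0.001]
contact_force: [-1.1, 0.6, 0.5]
finger_gap: 0.0855
gripper_force: 0.0
```

Request:
{"name": "move_arm", "arguments": {
  "series": [
    [[-0.001, 0, -0.009, 0, 1], [0, 0, 0, 0, 1], [0, 0, 0, 0, 0], [0, 0, 0, 0, 0], [0, 0, 0, 0, 0], [0, 0, 0, 0, 0], [0, 0, 0, 0, 0], [0, 0, 0, 0, 0]]
  ]
}}

```text
time: 4.47
eef_pos: [0.4238, -0.3014, 0.0028]
orientation: [1.554, 2.729, 0.0]
contact_force: [0.8, 1.5, 5.9]
finger_gap: 0.0286
gripper_force: 60.6
```

Request:
{"name": "move_arm", "arguments": {
  "series": [
    [[0, 0, 0.03, 0, 0], [0, 0, 0.05, 0, 0], [0, 0, 0.06, 0, 0], [0.02, 0.014, 0.01, -0.4, 0], [0.03, 0.02, 0, -0.5, 0], [0.04, 0.02, 0, -0.5, 0], [0.04, 0.02, 0, -0.5, 0], [0.03, 0, 0, -0.4, 0], [0.0107, 0, 0, 0, 0], [0, 0, 0, 0, 0], [0, 0, 0, 0, 0]]
  ]
}}

```text
time: 5.85
eef_pos: [0.5922, -0.2281, 0.1517]
orientation: [-2.068, -2.363, 0.002]
contact_force: [-0.6, 0.2, -0.9]
finger_gap: 0.0286
gripper_force: 59.8
```

Run:
```python
from h import *
s=sensors.get_state(); print(s["eef_pos"],s["finger_gap"],s["gripper_force"]); M=R.from_rotvec(s["orientation"]).as_matrix(); print(np.degrees(np.arctan2(M[1,1],M[0,1])))
ims=[]
for c in("side","top"):
    im=capture(c)[:,:,::-1].copy()
    u=proj(c,[s["eef_pos"]])[0]; v=proj(c,[[.5945,-.2272,.054]])[0]; print(c,u,v)
    for n in("loose_block_mid","lower_block_mid"): print(n,[(np.round(d["bbox"]).tolist(),round(d["p"],2)) for d in finder.search_frame(c,n)])
    h=cv2.convexHull(((proj(c,box(.5945,-.2272,.136,.0539,.054)))*1).astype(np.float32))[:,0]
    x,y=int(v[0])-40,int(v[1])-55
    cr=cv2.resize(im[y:y+110,x:x+80],None,fx=5,fy=5,interpolation=cv2.INTER_CUBIC)
    cv2.polylines(cr,[((h+.5-[x,y])*5).round().astype(np.int32)],True,(0,0,255),1); ims.append(cr)
cv2.imwrite("pics/c1.png",np.hstack(ims))
```

```text
[ 0.59224206 -0.22806374  0.15172736] 0.028571707626321198 59.81300354003906
7.626672203812673
side [266.63491657 192.00778249] [269.24349981 224.21804187]
loose_block_mid [([257.0, 177.0, 273.0, 206.0], 0.61), ([364.0, 192.0, 384.0, 212.0], 0.59)]
lower_block_mid [([338.0, 258.0, 359.0, 286.0], 0.8), ([259.0, 214.0, 279.0, 241.0], 0.66), ([387.0, 216.0, 403.0, 242.0], 0.53)]
top [285.82686432 152.57580631] [288.31538577 165.28292053]
loose_block_mid [([292.0, 145.0, 299.0, 156.0], 0.68), ([344.0, 255.0, 370.0, 271.0], 0.57)]
lower_block_mid [([288.0, 160.0, 298.0, 172.0], 0.7), ([306.0, 274.0, 332.0, 291.0], 0.55)]
```

View pics/c1.png

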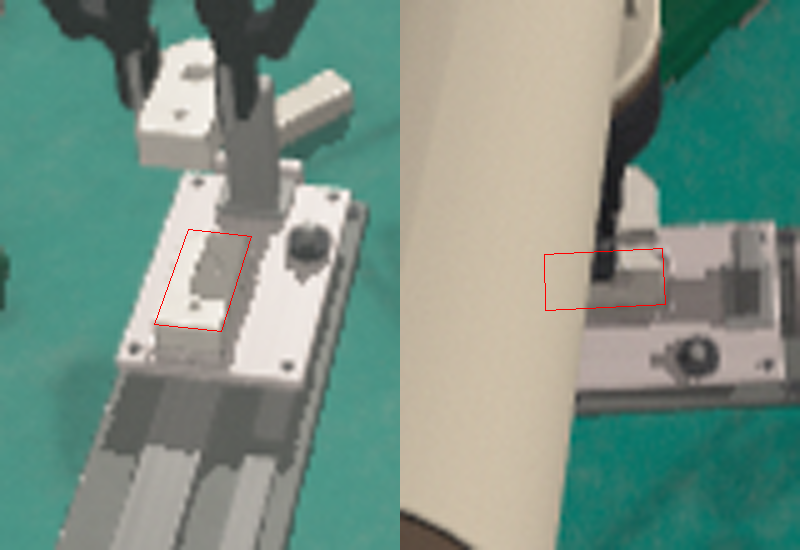

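Run:
```python
from h import *
ims=[]
a=.14; y=np.array([-np.sin(a),np.cos(a)]); b=np.array([.5945,-.2272]); hd=b-.072*y; st=np.array([.574,-.169])
for c,o in(("side",(235,165)),("top",(265,145))):
    im=cv2.imread(f"pics/{c}0.png"); S=8 if c=="top" else 6
    w,h=(48,62) if c=="top" else (66,83)
    cr=cv2.resize(im[o[1]:o[1]+h,o[0]:o[0]+w],None,fx=S,fy=S,interpolation=cv2.INTER_CUBIC)
    for P,col in((box(*b,a,.0539,.054),(0,0,255)),(box(*hd,a,.1119,.112,.014,.024),(255,0,0)),(box(*st,a,.0099,.01,.33,.096),(0,255,255))):
        q=cv2.convexHull(proj(c,P).astype(np.float32))[:,0]
        cv2.polylines(cr,[((q+.5-o)*S).round().astype(np.int32)],True,col,1)
    ims.append(cv2.resize(cr,(396,500)))
cv2.imwrite("pics/o1.png",np.hstack(ims))
```

```text
(no output)
```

View pics/o1.png

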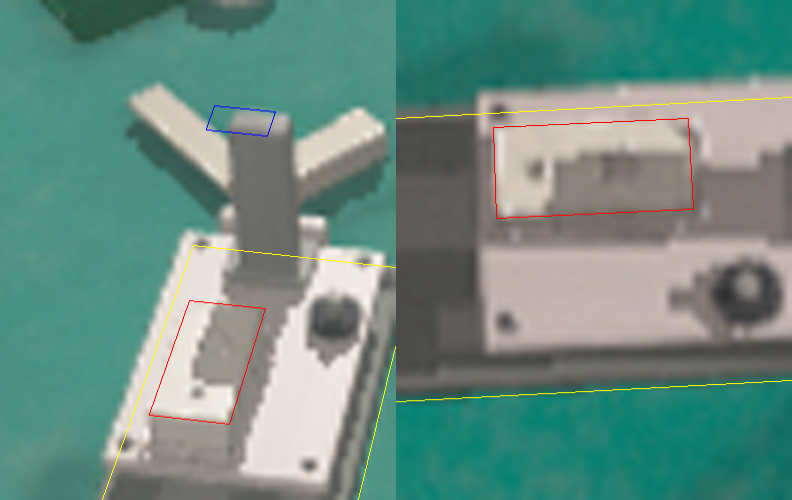

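Request:
{"name": "move_arm", "arguments": {
  "series": [
    [[0, 0, -0.04, 0, 0], [0, 0, -0.03, 0, 0], [0, 0, -0.012, 0, 0], [0, 0, -0.005, 0, 0], [0, 0, 0, 0, 0], [0, 0, 0, 0, 0], [0, 0, 0, 0, 0]]
  ]
}}

```text
time: 7.02
eef_pos: [0.5945, -0.2276, 0.0662]
orientation: [2.067, 2.364, 0.001]
contact_force: [0.9, -0.3, -0.3]
finger_gap: 0.0284
gripper_force: 59.8
```

Run:
```python
from h import *
s=sensors.get_state(); print(s["eef_pos"]); e=s["eef_pos"]
M=R.from_rotvec(s["orientation"]).as_matrix(); a=np.arctan2(M[1,1],M[0,1]); print(a)
c="side"; o=(235,165); S=6
im=capture(c)[:,:,::-1]
cr=cv2.resize(im[o[1]:o[1]+83,o[0]:o[0]+66],None,fx=S,fy=S,interpolation=cv2.INTER_CUBIC)
for P,col in((box(.5945,-.2272,.14,.0539,.054),(0,0,255)),(box(e[0],e[1],a,e[2]+.0171,e[2]+.0172),(255,0,0))):
    q=cv2.convexHull(proj(c,P).astype(np.float32))[:,0]
    cv2.polylines(cr,[((q+.5-o)*S).round().astype(np.int32)],True,col,1)
cv2.imwrite("pics/c2.png",cr)
```

```text
[ 0.59447899 -0.22758549  0.06624749]
0.13355481489342347
```

View pics/c2.png

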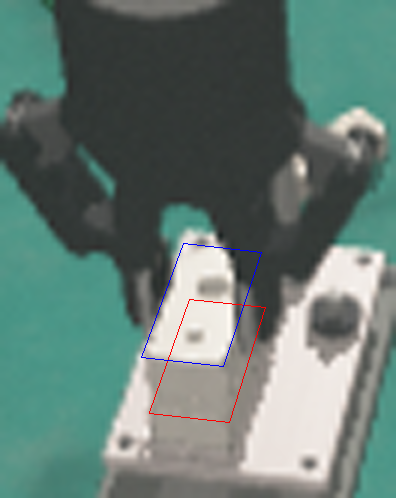

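Request:
{"name": "move_arm", "arguments": {
  "series": [
    [[0, 0.0004, -0.004, 0.03, 0], [0, 0, -0.003, 0, 0], [0, 0, -0.0015, 0, 0], [0, 0, 0, 0, 0], [0, 0, 0, 0, 0]]
  ]
}}

```text
time: 7.7
eef_pos: [0.5937, -0.2269, 0.0568]
orientation: [-2.062, -2.37, 0.0]
contact_force: [-1.9, 0.3, 1.5]
finger_gap: 0.0285
gripper_force: 60.0
```

Request:
{"name": "move_arm", "arguments": {
  "series": [
    [[0, 0, -0.0008, 0, 0], [0, 0, 0, 0, 0], [0, 0, 0, 0, 0]]
  ]
}}

```text
time: 8.07
eef_pos: [0.5937, -0.2269, 0.0568]
orientation: [-2.062, -2.37, 0.001]
contact_force: [-3.9, 1.3, 6.7]
finger_gap: 0.0286
gripper_force: 60.9
```

Request:
{"name": "move_arm", "arguments": {
  "series": [
    [[0, 0, 0, 0, 0.6], [0, 0, 0, 0, 0.6], [0, 0, 0, 0, 0.6], [0, 0, 0, 0, 0.6], [0, 0, 0, 0, 0.6], [0, 0, 0.02, 0, 0.6], [0, 0, 0.04, 0, 0.6], [0, 0, 0.06, 0, 0.6], [0, 0, 0.02, 0, 0.6], [0, 0, 0, 0, 0.6]]
  ]
}}

```text
time: 9.32
eef_pos: [0.5952, -0.2272, 0.1988]
orientation: [2.059, 2.367, 0.002]
contact_force: [-0.5, 0.5, -0.6]
finger_gap: 0.0515
gripper_force: 0.0
```

Run:
```python
from h import *
s=sensors.get_state(); print(s["eef_pos"])
ims=[]
for c,o,w,h,S in(("side",(235,165),66,83,6),("top",(265,135),50,62,8)):
    im=capture(c)[:,:,::-1]
    cr=cv2.resize(im[o[1]:o[1]+h,o[0]:o[0]+w],None,fx=S,fy=S,interpolation=cv2.INTER_CUBIC)
    for P,col in((box(.5945,-.2272,.14,.0539,.054),(0,0,255)),(box(.5945,-.2272,.14,.0739,.074),(255,0,0))):
        q=cv2.convexHull(proj(c,P).astype(np.float32))[:,0]
        cv2.polylines(cr,[((q+.5-o)*S).round().astype(np.int32)],True,col,1)
    ims.append(cv2.resize(cr,(396,496)))
cv2.imwrite("pics/c3.png",np.hstack(ims))
```

```text
[ 0.59516589 -0.22722946  0.19876458]
```

View pics/c3.png

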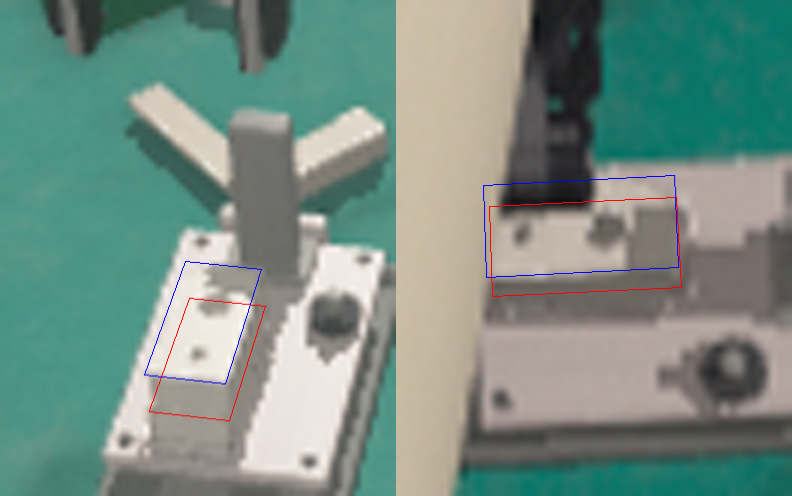

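Request:
{"name": "move_arm", "arguments": {
  "series": [
    [[0, -0.008, 0, -1, 0.42], [0, -0.008, 0, -1, 0.42], [0, -0.008, 0, -1, 0.42], [0, -0.008, 0, -1, 0.42], [0, -0.008, 0, -1, 0.42], [0, -0.008, 0, -1, 0.42], [0, -0.008, 0, -1, 0.42], [0, -0.008, 0, -1, 0.42], [0, -0.0088, 0, -1, 0.42], [0, 0, 0, 0, 0.42], [0, 0, 0, 0, 0.42]]
  ]
}}

```text
time: 10.8
eef_pos: [0.5933, -0.2989, 0.1946]
orientation: [-3.132, -0.224, 0.003]
contact_force: [0.1, 0.2, -0.5]
finger_gap: 0.0362
gripper_force: 0.0
```

Run:
```python
from h import *
s=sensors.get_state(); print(s["eef_pos"],s["joint_pos"],s["finger_gap"])
M=R.from_rotvec(s["orientation"]).as_matrix(); print(np.degrees(np.arctan2(M[1,1],M[0,1])))
ims=[]
for c,o,w,h,S in(("side",(225,140),80,100,5),("top",(260,120),80,100,5)):
    im=capture(c)[:,:,::-1]
    cr=cv2.resize(im[o[1]:o[1]+h,o[0]:o[0]+w],None,fx=S,fy=S,interpolation=cv2.INTER_CUBIC)
    q=cv2.convexHull(proj(c,box(.5955,-.300,.14,.1119,.112,.014,.024)).astype(np.float32))[:,0]
    cv2.polylines(cr,[((q+.5-o)*S).round().astype(np.int32)],True,(255,0,0),1)
    ims.append(cr)
cv2.imwrite("pics/c4.png",np.hstack(ims))
```

```text
[ 0.59329494 -0.29889305  0.19463987] [ 0.71499465  0.56102886 -0.41384076  1.54360307  0.24303491  1.09058179
 -1.18374816] 0.03618474039287313
-81.82799219245037
```

View pics/c4.png

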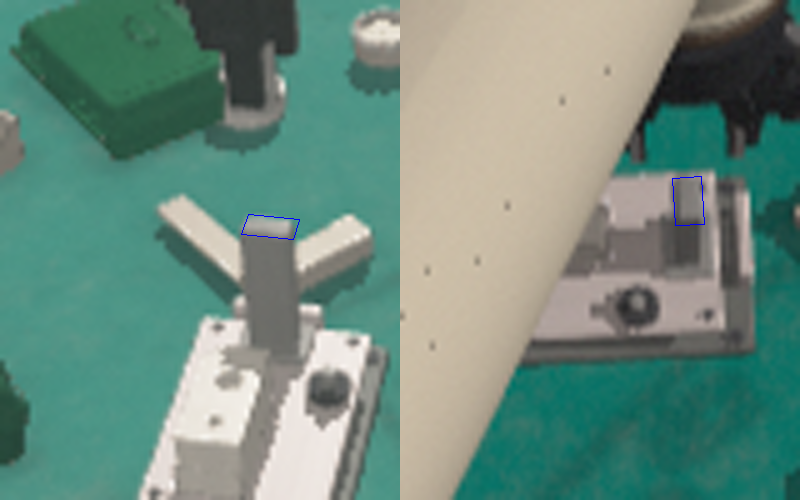

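Request:
{"name": "move_arm", "arguments": {
  "series": [
    [[0, 0, -0.03, 0, 0.42], [0, 0, -0.03, 0, 0.42], [0, 0, -0.01, 0, 0.42], [0, 0, 0, 0, 0.42], [0, 0, 0, 0, 0.42], [0, 0, 0, 0, 0.42]]
  ]
}}

```text
time: 11.65
eef_pos: [0.5948, -0.3001, 0.1274]
orientation: [3.133, 0.218, 0.003]
contact_force: [0.1, 0.3, 0.1]
finger_gap: 0.0356
gripper_force: 0.0
```

Request:
{"name": "move_arm", "arguments": {
  "series": [
    [[0, 0, -0.02, 0, 0.42], [0, 0, -0.018, 0, 0.42], [0, 0, -0.005, 0, 0.42], [0, 0, 0, 0, 0.42], [0, 0, 0, 0, 0.2], [0, 0, 0, 0, 0.15], [0, 0, 0, 0, 0.1], [0, 0, 0, 0, 0.05], [0, 0, 0, 0, 0], [0, 0, 0, 0, 0], [0, 0, 0, 0, 0]]
  ]
}}

```text
time: 13.02
eef_pos: [0.5944, -0.2999, 0.0836]
orientation: [3.133, 0.218, 0.002]
contact_force: [-0.5, 0.4, 5.2]
finger_gap: 0.013
gripper_force: 59.3
```

Request:
{"name": "move_arm", "arguments": {
  "series": [
    [[-0.0003, 0.002, 0, 0, 0], [-0.0006, 0.004, 0, 0, 0], [-0.0007, 0.005, 0, 0, 0], [-0.0007, 0.005, 0, 0, 0], [-0.0007, 0.005, 0, 0, 0], [-0.0007, 0.005, 0, 0, 0], [-0.0007, 0.005, 0, 0, 0], [-0.0007, 0.005, 0, 0, 0], [-0.0006, 0.004, 0, 0, 0], [-0.0003, 0.002, 0, 0, 0], [0, 0, 0, 0, 0], [0, 0, 0, 0, 0]]
  ]
}}

```text
time: 14.52
eef_pos: [0.5884, -0.2575, 0.0836]
orientation: [3.134, 0.218, 0.002]
contact_force: [0.1, 0.3, 7.3]
finger_gap: 0.0132
gripper_force: 59.6
```

Request:
{"name": "move_arm", "arguments": {
  "series": [
    [[-0.0002, 0.0015, 0, 0, 0], [-0.0002, 0.0015, 0, 0, 0], [-0.0002, 0.001, 0, 0, 0], [0, 0, 0, 0, 0]]
  ]
}}

```text
time: 15.02
eef_pos: [0.5879, -0.2538, 0.0836]
orientation: [3.133, 0.218, 0.002]
contact_force: [1.3, -1.1, 6.0]
finger_gap: 0.0133
gripper_force: 59.5
```

Request:
{"name": "move_arm", "arguments": {
  "series": [
    [[-0.0002, 0.0015, 0, 0, 0], [-0.0002, 0.0015, 0, 0, 0], [-0.0002, 0.001, 0, 0, 0], [0, 0, 0, 0, 0]]
  ]
}}

```text
time: 15.52
eef_pos: [0.5873, -0.2497, 0.0836]
orientation: [3.133, 0.218, 0.002]
contact_force: [0.4, -1.1, 6.2]
finger_gap: 0.0131
gripper_force: 59.5
```

Request:
{"name": "move_arm", "arguments": {
  "series": [
    [[-0.0002, 0.0015, 0, 0, 0], [-0.0002, 0.0015, 0, 0, 0], [-0.0002, 0.001, 0, 0, 0], [0, 0, 0, 0, 0]]
  ]
}}

```text
time: 16.02
eef_pos: [0.5868, -0.2457, 0.0836]
orientation: [3.133, 0.218, 0.002]
contact_force: [0.8, -1.1, 5.7]
finger_gap: 0.0131
gripper_force: 59.5
```

Request:
{"name": "move_arm", "arguments": {
  "series": [
    [[-0.0002, 0.0015, 0, 0, 0], [-0.0002, 0.0015, 0, 0, 0], [-0.0002, 0.001, 0, 0, 0], [0, 0, 0, 0, 0]]
  ]
}}

```text
time: 16.52
eef_pos: [0.5862, -0.2417, 0.0836]
orientation: [3.133, 0.218, 0.002]
contact_force: [0.9, -0.7, 5.7]
finger_gap: 0.0129
gripper_force: 59.5
```

Request:
{"name": "move_arm", "arguments": {
  "series": [
    [[-0.0002, 0.0015, 0, 0, 0], [-0.0002, 0.0015, 0, 0, 0], [-0.0002, 0.001, 0, 0, 0], [0, 0, 0, 0, 0]]
  ]
}}

```text
time: 17.02
eef_pos: [0.5857, -0.2377, 0.0836]
orientation: [3.133, 0.218, 0.003]
contact_force: [1.5, -0.4, 5.7]
finger_gap: 0.0131
gripper_force: 59.5
```

Request:
{"name": "move_arm", "arguments": {
  "series": [
    [[-0.0002, 0.0015, 0, 0, 0], [-0.0002, 0.0015, 0, 0, 0], [-0.0002, 0.001, 0, 0, 0], [0, 0, 0, 0, 0]]
  ]
}}

```text
time: 17.52
eef_pos: [0.5851, -0.2337, 0.0836]
orientation: [3.133, 0.218, 0.003]
contact_force: [2.2, -0.3, 5.9]
finger_gap: 0.0128
gripper_force: 59.4
```

Request:
{"name": "move_arm", "arguments": {
  "series": [
    [[-0.0002, 0.0015, 0, 0, 0], [-0.0002, 0.0015, 0, 0, 0], [-0.0002, 0.001, 0, 0, 0], [0, 0, 0, 0, 0]]
  ]
}}

```text
time: 18.02
eef_pos: [0.5845, -0.2297, 0.0836]
orientation: [3.133, 0.218, 0.003]
contact_force: [1.5, -0.4, 5.2]
finger_gap: 0.0128
gripper_force: 59.4
```

Request:
{"name": "move_arm", "arguments": {
  "series": [
    [[-0.0002, 0.0015, 0, 0, 0], [-0.0002, 0.0015, 0, 0, 0], [-0.0002, 0.001, 0, 0, 0], [0, 0, 0, 0, 0]]
  ]
}}

```text
time: 18.52
eef_pos: [0.584, -0.2256, 0.0836]
orientation: [3.133, 0.218, 0.003]
contact_force: [1.6, -1.2, 4.7]
finger_gap: 0.0129
gripper_force: 59.4
```

Request:
{"name": "move_arm", "arguments": {
  "series": [
    [[-0.0002, 0.0015, 0, 0, 0], [-0.0002, 0.0015, 0, 0, 0], [-0.0002, 0.001, 0, 0, 0], [0, 0, 0, 0, 0]]
  ]
}}

```text
time: 19.02
eef_pos: [0.5834, -0.2216, 0.0836]
orientation: [3.133, 0.218, 0.003]
contact_force: [1.5, -0.2, 4.9]
finger_gap: 0.0134
gripper_force: 59.4
```

Request:
{"name": "move_arm", "arguments": {
  "series": [
    [[-0.0002, 0.0015, 0, 0, 0], [-0.0002, 0.0015, 0, 0, 0], [-0.0002, 0.001, 0, 0, 0], [0, 0, 0, 0, 0]]
  ]
}}

```text
time: 19.52
eef_pos: [0.5829, -0.2176, 0.0836]
orientation: [3.133, 0.218, 0.003]
contact_force: [2.6, -0.8, 5.3]
finger_gap: 0.0131
gripper_force: 59.4
```

Request:
{"name": "move_arm", "arguments": {
  "series": [
    [[-0.0002, 0.0015, 0, 0, 0], [-0.0002, 0.0015, 0, 0, 0], [-0.0002, 0.001, 0, 0, 0], [0, 0, 0, 0, 0]]
  ]
}}

```text
time: 20.02
eef_pos: [0.5823, -0.2136, 0.0836]
orientation: [3.133, 0.218, 0.003]
contact_force: [2.8, -0.9, 4.7]
finger_gap: 0.0129
gripper_force: 59.4
```

Request:
{"name": "move_arm", "arguments": {
  "series": [
    [[-0.0001, 0.0015, 0, 0, 0], [-0.0002, 0.0015, 0, 0, 0], [-0.0002, 0.001, 0, 0, 0], [0, 0, 0, 0, 0]]
  ]
}}

```text
time: 20.52
eef_pos: [0.5817, -0.2096, 0.0836]
orientation: [3.133, 0.218, 0.003]
contact_force: [2.8, -0.5, 6.1]
finger_gap: 0.0129
gripper_force: 59.4
```

Request:
{"name": "move_arm", "arguments": {
  "series": [
    [[-0.0001, 0.0015, 0, 0, 0], [-0.0002, 0.0015, 0, 0, 0], [-0.0002, 0.001, 0, 0, 0], [0, 0, 0, 0, 0]]
  ]
}}

```text
time: 21.02
eef_pos: [0.5812, -0.2056, 0.0836]
orientation: [3.133, 0.218, 0.003]
contact_force: [1.6, -1.0, 6.2]
finger_gap: 0.0128
gripper_force: 59.5
```

Request:
{"name": "move_arm", "arguments": {
  "series": [
    [[-0.0001, 0.0015, 0, 0, 0], [-0.0002, 0.0015, 0, 0, 0], [-0.0002, 0.001, 0, 0, 0], [0, 0, 0, 0, 0]]
  ]
}}

```text
time: 21.52
eef_pos: [0.5804, -0.2002, 0.0836]
orientation: [-3.133, -0.219, -0.002]
contact_force: [0.6, 2.1, 7.4]
finger_gap: 0.013
gripper_force: 59.7
```

Request:
{"name": "move_arm", "arguments": {
  "series": [
    [[-0.0001, 0.0015, 0, 0, 0], [-0.0002, 0.0015, 0, 0, 0], [-0.0002, 0.001, 0, 0, 0], [0, 0, 0, 0, 0]]
  ]
}}

```text
time: 22.02
eef_pos: [0.5798, -0.196, 0.0836]
orientation: [-3.133, -0.22, -0.001]
contact_force: [0.3, 2.2, 7.0]
finger_gap: 0.0131
gripper_force: 59.7
```

Request:
{"name": "move_arm", "arguments": {
  "series": [
    [[-0.0002, 0.001, 0, 0, 0], [0, 0, 0, 0, 0], [0, 0, 0, 0, 0]]
  ]
}}

```text
time: 22.4
eef_pos: [0.5798, -0.1959, 0.0836]
orientation: [-3.134, -0.219, -0.002]
contact_force: [0.7, 0.8, 6.2]
finger_gap: 0.013
gripper_force: 59.6
```

Request:
{"name": "move_arm", "arguments": {
  "series": [
    [[-0.0001, 0.001, 0, 0, 0], [0, 0, 0, 0, 0], [0, 0, 0, 0, 0]]
  ]
}}

```text
time: 22.78
eef_pos: [0.5798, -0.1957, 0.0836]
orientation: [3.133, 0.218, 0.003]
contact_force: [1.7, -1.8, 6.7]
finger_gap: 0.0132
gripper_force: 59.5
```

Run:
```python
from h import *
s=sensors.get_state(); print(s["eef_pos"],s["contact_force"],abs(s["qvel"]).max())
ims=[]
for c,o,w,h,S in(("side",(225,140),80,120,5),("top",(240,120),80,120,5)):
    im=capture(c)[:,:,::-1]
    ims.append(cv2.resize(im[o[1]:o[1]+h,o[0]:o[0]+w],None,fx=S,fy=S,interpolation=cv2.INTER_CUBIC))
cv2.imwrite("pics/c5.png",np.hstack(ims))
```

```text
[ 0.579769   -0.1957189   0.08359817] [ 1.69485833 -1.79311116  6.70060308] 0.0016938061036697238
```

View pics/c5.png

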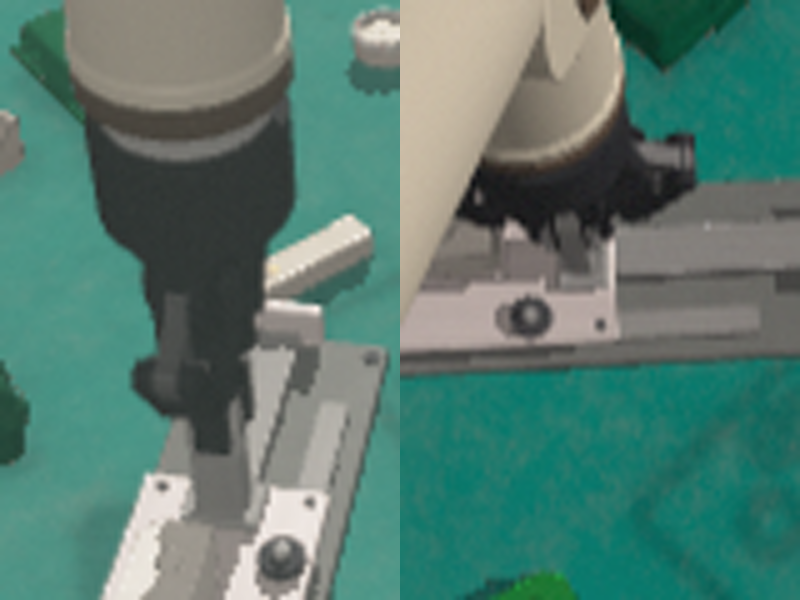

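The carriage stays put under 2 mm of command while the force flips from +2.2 to -1.8 N, so the ball is in the notch. In the picture, the fingers hold the handle (side ~(215,470)), and the pile is mostly below the crop. I'll check the pile once.

Run:
```python
from h import *
a=.142; b=np.array([.5945,-.2272])+.1045*np.array([-np.sin(a),np.cos(a)]); ims=[]
for c,o,w,h,S in(("side",(220,225),66,83,6),("top",(215,130),66,83,6)):
    im=capture(c)[:,:,::-1]
    cr=cv2.resize(im[o[1]:o[1]+h,o[0]:o[0]+w],None,fx=S,fy=S,interpolation=cv2.INTER_CUBIC)
    q=cv2.convexHull(proj(c,box(*b,a,.0739,.074)).astype(np.float32))[:,0]
    cv2.polylines(cr,[((q+.5-o)*S).round().astype(np.int32)],True,(255,0,0),1)
    ims.append(cr)
cv2.imwrite("pics/c6.png",np.hstack(ims))
```

```text
(no output)
```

View pics/c6.png

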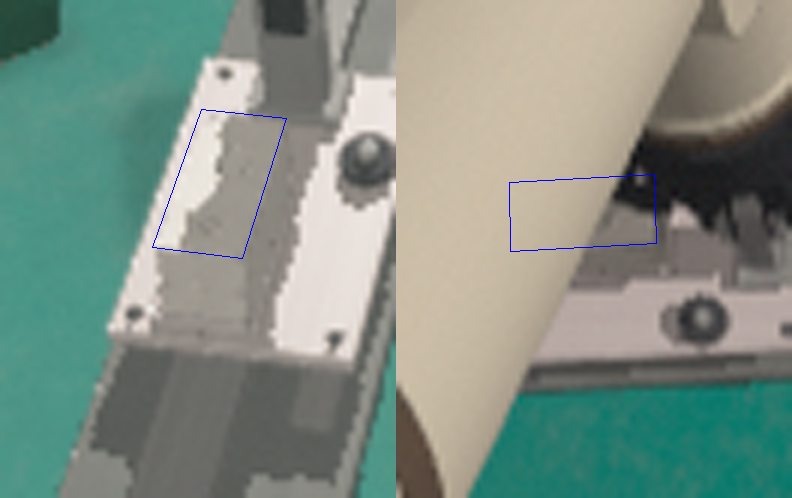

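The pile is still square: its top and front edges match the predicted outline, with the front edge at side ~(195,252) and no step between the blocks. I'm handing it in.

```bash
python3 -c "
from plant import workorder; print(workorder.hand_in())"
```

```text
the job is handed in; nothing more can be done
None
```

The job is handed in, though no verdict came back: the loose block is stacked square on its twin, the force readings show the ball seated in the notch about 105 mm along, the gripper still holds the handle at about 60 N, and I saw no sign of the tape, brush or bush being touched.

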